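Load a tip comb into its sprung nest and slide it home

ROBOT

A 7-joint arm with a two-finger parallel gripper is mounted at the origin on the work surface; the furniture and walls round the work are solid. World frame = base frame: x ahead of the robot, y to its left, z up, the work surface at z = 0. Lengths are in m, angles in rad, forces in N, time in s.
With the tool pointing down it reaches from about 0.4 to 0.875 m from the base axis. Payload 19.3 kg.
Tool frame: the origin (TCP) lies on the front face of the gripper's body, between the roots of the fingers; the fingertips stand 73 mm ahead of it and the grasp point (between the pads) lies 54 mm ahead of it; z points along the fingers, y is the direction in which the jaws open and shut (so a half turn about z gives the same grasp; the last joint's range is limited). The gripper opens to 85 mm and grips with 20 to 120 N. Pads are 22 mm wide; open, the fingers measure 114 mm over their backs; the gripper's body (76 mm by 85 mm) begins 54 mm behind the grasp point. The pads swing forward as they close: fully open they stand 13 mm farther back than shut.
Start: joints at [-1.359, 0.521, -0.036, 1.599, 0.021, 1.021, -0.113], TCP at [0.174, 0.6, 0.304] pointing down, gripper open.
Joint ranges: [-2.91, 2.91], [-0.3, 2.13], [-1.5, 1.42], [0.17, 2.43], [-1.26, 4.41], [0.16, 1.93], [-2.52, 2.52]. Speed limits (rad/s): [1.89, 1.89, 2.39, 2.39, 3.01, 3.01, 3.01].

INTERFACE

Orientations are given as [roll, pitch, yaw] about the fixed x, y, z axes, in that order (R = Rz(yaw) Ry(pitch) Rx(roll)).
In Python, from workcell import bot gives the robot as it stands.
- The arm moves only by the shell command python3 -m crank 'ROWS' [OPENING] [FORCE]. ROWS is a JSON object of lists of equal length, an entry for each row: "travel": the shift along the world's x, y, z in cm, a list of three; "rot": the turn, a rotation vector about the world's x, y, z in degrees, a list of three. A call has 1 to 8 rows; each row is the pose to reach, as a shift and turn from the pose commanded when the call began; what a row does not reach only later rows make up. A row lasts 1/10 s, in which the tool goes at most 50 mm and 8.59 degrees, less where a joint would pass 70% of its speed; a pose out of reach is approached as far as the arm can. A call with a gripper value outside its range is refused whole. OPENING is the opening, from -1 (shut) to 1 (fully open), so that 0 is half open, set as the call begins (- or left out, the last holds). The fingers move at their own pace and stop on an object; FORCE is the grip in N (left out, the last holds). Time passes only in rows, so rows that repeat a pose let the fingers close. It gives the time, the measured TCP pose, the force and the opening at its end, in the units of the state.
- bot.observe(): the state, without advancing time (a new reading comes with each control period).
- bot.grab_frame(name): name is "scene" or "top" or "wrist"; returns the picture (400x640x3 uint8, red, green, blue); there is no depth.
- bot.camera_model(name): a dict with "fx", "fy", "cx", "cy" (pixels), "R" (3x3) and "t" (3): a world point X has camera coordinates R X + t. Camera axes: x right, y down, z forward; pixel columns grow to the right and rows downward; lengths in m; the calibration is good to about 2 mm. A picture is of the moment at which its call begins: read the wrist's pose just before it. camera_model takes no time and is no camera call; for the wrist camera it gives the pose at the moment of the call.
- bot.job_done(): hands the job in, once; it reports no verdict.
Trained networks look in the newest picture that a camera, given by its name, has taken for a name from the list of things; names that differ only in an ending like _2 or _b are one class to them, and where a whole thing is asked for, a point or a joint stands for the part that bears it (a point fixed in the world has none). Each returns a list of dicts, best first, with "conf" (0 to 1); they miss things now and then, are a little off and sometimes report something else, mostly with a low value. They report only what shows in the picture. A call takes as long as a camera call. They do not tell look-alikes from the thing itself.
- bot.silhouettes(camera, thing): "pixels" (400x640 bool, what is visible of it) and "box" ([centre column, centre row, width, height] in pixels, round what is visible of it).
The state is a dict: "clock": time; "qpos": joint angles; "qd": joint speeds; "joint_efforts": joint torques, N m; "position": TCP position; "tool_rot": TCP orientation; "force": force on the tool from outside, world axes, zero at the start; "moment": the same for the moment, N m; "grip_width": finger opening in m.
Only numpy, scipy, OpenCV 4.12 (cv2) and the standard library are available. Lean on these libraries where they do the work, as an engineer would, in place of code of your own. Each camera call takes 0.05 s, during which the arm holds its last target.

TASK

Lift the orange five-toothed comb off its grey parking stand and lower it into the white slotted nest of the loading station, feeling gently for the place where every tooth drops into its own slot, until its flange lies flat on the nest. Then slide the seated comb and nest along to the end stop so that the comb's end lies under the dark arch, and let go. Never press the comb hard on the station, and leave the small white bottle and the red dish where they are.

Things in the scene. Friction and masses are not known exactly. Their poses are not given: they have to be found in the camera images.
- comb_grip (a point): Centre of the finger grip of the loose orange comb (about 60 g): a fin 9 mm thick (x), 44 mm long (y), 28 mm high. Axes: x across the comb, y along the row of teeth, z up; turned half round, the comb is the same. 32 mm above the flange's underside, so 70 mm above the bench at the start and 80 mm when seated in the nest.
- comb_seat (a point): Centre of the underside of the comb's flange (20 x 126 x 6 mm, y along the row; a spine 9 x 100 x 12 mm joins it to the fin). Under it hang 5 teeth at y = -48, -24, 0, 24 and 48 mm, each 6 mm (x) by 8 mm (y), 20 mm long, foot edges barely rounded (0.6 mm). At the start 38 mm above the bench, on the stand.
- stand: Grey parking stand, 70 x 150 mm, fixed; origin at the centre of its underside, y along its length. Its two ledges (38 mm high) carry the comb's flange ends between low cheeks 4 mm high; the comb lifts straight out.
- loader: Loading station, fixed: aluminium base 90 x 230 x 10 mm, origin at the centre of its underside, y along the slots' row and the slide, +y to the end stop and arch. On it slides a carriage with the white slotted nest, 50 x 156 x 24 mm, always at x = 0. It slides along y against about 5 N and stays where left. Pressing the comb on the station with over 25 N (all touching points added up) spoils it.
- nest_start (a point): Fixed point of the station, 48 mm above the bench at y = -10 mm: the mean place of the middle of the nest's top face at the start. Its true middle lies anywhere up to 15 mm from here along the station's y, not reported: to be felt or seen. 5 slots, 24 mm apart along y, symmetric about its middle, each 12 mm (x) by 9.8 mm (y), 22 mm deep.
- nest_home (a point): Fixed point of the station, 48 mm above the bench at y = +25 mm: the middle of the nest's top face when the nest is home at the end stop. The nest stands on springs: pressed down it starts to sink at about 1.5 N, gives about 1 mm for each further newton, and bottoms hard after 6 mm (7.5 N).
- arch (a point): Fixed point: middle of the underside of the dark steel arch, 57 mm above the bench at the station's y = +82 mm. The arch is 14 mm long (y), its legs 56 mm apart, its roof 5 mm thick. The end of a fully seated flange (top 54 mm above the bench) passes under it.
- bottle_small: Bystander: small white bottle, 41 mm across, 74 mm high; origin at the centre of its underside.
- dish: Bystander: red dish, 54 mm across, 17 mm high; origin at the centre of its underside.
There are look-alikes about, which are no part of the job. There is more than one size of the part that bears comb_grip; the job needs the larger.

How it is judged:
On the way:
1. the comb is seated in the nest, every tooth in its slot and its flange down on the nest, short of the arch (z of comb_grip in the frame of loader between 0.07 and 0.083 m and x of comb_grip in the frame of loader between -0.006 and 0.006 m and y of comb_grip in the frame of loader between -0.033 and 0.015 m and angle between comb_grip's own z axis and vertical below 0.1 rad), for 0.2 s.
At the end, for the whole second after the job is handed in: The comb rests released and still in the nest, flange down on it (comb_grip within 3 mm of 80 mm above the bench, upright within 0.08 rad, within 6 mm of the station's centre line), with the nest at the end stop (comb within 4 mm of y = +25 mm in the station's frame), so its end is under the arch (z of comb_grip in the frame of loader between 0.075 and 0.083 m and x of comb_grip in the frame of loader between -0.006 and 0.006 m and y of comb_grip in the frame of loader between 0.021 and 0.029 m and angle between comb_grip's own z axis and vertical below 0.08 rad and linear speed of comb below 0.02 m/s); the robot touches nothing.
It fails at once if the comb is pressed on the station with more than 25 N (contact force between comb and loader above 25 N).
It fails at once if a bystander is moved more than 2 cm (distance of any of bottle_small, dish from where it was at the start of the episode above 0.02 m).
It fails at once if the bottle is tipped over (angle between bottle_small's own z axis and vertical above 0.6 rad).
It also fails if it takes over 72 s, if anything falls off the work surface, if the arm or the gripper's body presses on something with over 40 N, if the wrist force passes 120 N, or if a joint passes its speed limit or range.

## Working session

There is one attempt and no reset: what is moved stays moved. The work goes in short steps, Python scripts to look and compute and a shell command to move; the robot and the scene stay as the last step left them, time stands still between calls to the robot, and variables do not carry over. Pictures are saved under pics/ and viewed, and the job is handed in when it is done.

```bash
ls; mkdir -p pics; cat > h.py <<'E'
import cv2,numpy as np
from workcell import bot
def save(n,f): cv2.imwrite(f'pics/{f}.png',n[:,:,::-1])
def ray(cam,u,v,z,m=None):
    m=m or bot.camera_model(cam);R=np.array(m['R']);t=np.array(m['t'])
    d=R.T@np.array([(u-m['cx'])/m['fx'],(v-m['cy'])/m['fy'],1]);c=-R.T@t
    return c+d*(z-c[2])/d[2]
def proj(cam,X,m=None):
    m=m or bot.camera_model(cam);p=np.array(m['R'])@np.array(X)+np.array(m['t'])
    return m['fx']*p[0]/p[2]+m['cx'],m['fy']*p[1]/p[2]+m['cy']
E
python3 - <<'E'
from h import *
s=bot.observe();print(s)
for c in ("scene","top"):
    save(bot.grab_frame(c),c+'0')
    m=bot.camera_model(c);print(c,m)
    for th in ("comb_grip","stand","loader","bottle_small","dish"):
        for d in bot.silhouettes(c,th): print(c,th,round(d['conf'],2),np.round(d['box'],1))
E
```

```text
pics
{'clock': 0.0, 'qpos': array([-1.35915735,  0.52201077, -0.0363313 ,  1.59997352,  0.0211762 ,
        1.02106494, -0.11281443]), 'qd': array([ 4.94183488e-05, -4.19335454e-04,  2.68771250e-04,  1.14964232e-03,
        1.48234826e-04,  1.04354067e-03,  9.69526030e-04]), 'joint_efforts': array([-5.37048836e-04, -9.27096319e+01,  1.97959967e+00, -3.69957340e+01,
        1.79781258e-02,  7.84316508e-03,  2.26314839e-06]), 'position': array([0.17378253, 0.60011089, 0.30334   ]), 'tool_rot': array([-3.14052119e+00,  5.22616509e-05,  2.85971961e+00]), 'force': array([-0.07150547, -0.08405141, -0.01583014]), 'moment': array([-0.02425456, -0.00667659, -0.01343702]), 'grip_width': 0.08540652430530286}
scene {'fx': 381.2416083496728, 'fy': 381.2416083496728, 'cx': 322.89766108607193, 'cy': 205.88106757547632, 'R': array([[ 0.78835257, -0.61495205, -0.01828128],
       [-0.42510859, -0.52301695, -0.73873944],
       [ 0.44472791,  0.59015866, -0.67374315]]), 't': array([-0.32507172,  0.20718513,  0.98941097])}
scene comb_grip 0.95 [388.  282.8  34.7  39.9]
scene comb_grip 0.77 [358.6 319.4
[... 244 characters left out ...]
': 453.36932179134584, 'fy': 453.36932179134584, 'cx': 319.87871775441835, 'cy': 204.3296945305061, 'R': array([[-0.0150286 , -0.99988476,  0.00214571],
       [-0.99487231,  0.01473854, -0.10005925],
       [ 0.1000161 , -0.00363846, -0.99497917]]), 't': array([-0.02057096,  0.40445838,  1.07002693])}
top comb_grip 0.84 [443.6 218.7  58.6  19.3]
top comb_grip 0.8 [453.4 270.2  19.7  34.1]
top stand 0.69 [276.6 178.8  98.9  41.9]
top stand 0.64 [440.  219.6  66.4  35.8]
top loader 0.75 [275.1 179.   94.4  43.4]
top bottle_small 0.85 [202.4 233.8  23.2  18.5]
top bottle_small 0.69 [248.9 229.1  23.8  20.9]
top bottle_small 0.29 [279.6 179.6  95.9  41.4]
top dish 0.68 [249.1 228.8  24.2  24.4]
```

View pics/scene0.png

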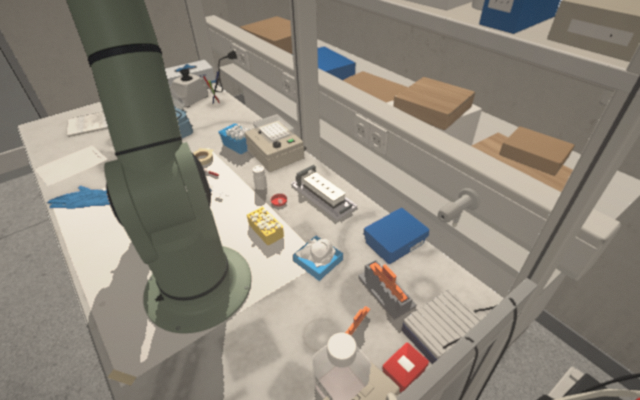

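View pics/top0.png

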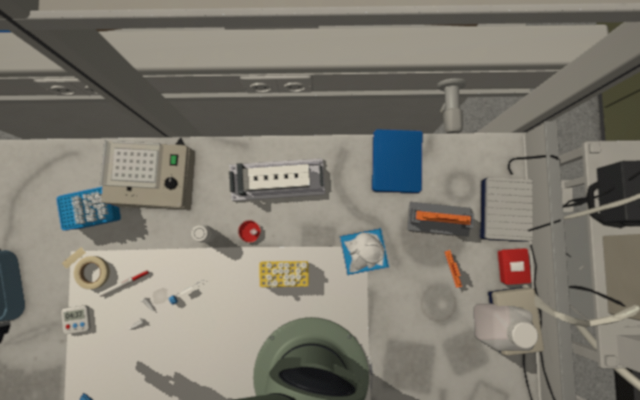

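```bash
python3 - <<'E'
import cv2
t=cv2.imread('pics/top0.png')
a=cv2.resize(t[140:300,180:500],None,fx=2.5,fy=2.5,interpolation=cv2.INTER_CUBIC)
cv2.imwrite('pics/crop0.png',a)
E
```

```text
(no output)
```

View pics/crop0.png

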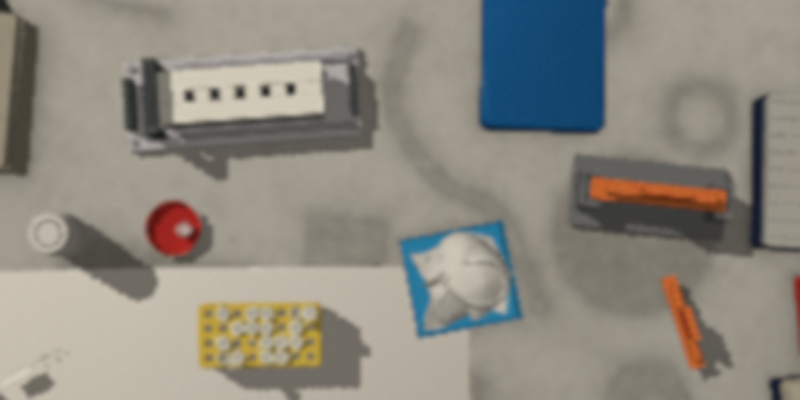

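The larger comb is on the grey stand at top (443,218). The loose orange one at (453,270) is smaller and lies off the stand, so it is the look-alike. The loader is at (275,179), with the arch at its left (+y) end around (240,180). Next I fit models to get coarse poses.

```bash
cat >> h.py <<'E'
from scipy.optimize import minimize
COMB=[((0,0,.003),(.020,.126,.006)),((0,0,.012),(.009,.100,.012)),((0,0,.032),(.009,.044,.028))]
def boxpts(c,s,x,y,a,z0):
    P=np.array([[i,j,k] for i in(-.5,.5) for j in(-.5,.5) for k in(-.5,.5)])*s+np.array(c)
    C,S=np.cos(a),np.sin(a)
    return np.c_[x+C*P[:,0]-S*P[:,1],y+S*P[:,0]+C*P[:,1],z0+P[:,2]]
def projN(m,P):
    q=P@np.array(m['R']).T+np.array(m['t'])
    return np.c_[m['fx']*q[:,0]/q[:,2]+m['cx'],m['fy']*q[:,1]/q[:,2]+m['cy']]
def render(m,boxes,x,y,a,z0,ss=4,shape=(400,640)):
    im=np.zeros((shape[0]*ss,shape[1]*ss),np.uint8)
    for c,s in boxes:
        p=projN(m,boxpts(c,s,x,y,a,z0))
        h=cv2.convexHull((((p+.5)*ss-.5)*16).astype(np.int32))
        cv2.fillConvexPoly(im,h,255,shift=4)
    return cv2.resize(im,(shape[1],shape[0]),interpolation=cv2.INTER_AREA)/255.
def fit(m,boxes,mask,x0,z0,roi=None,step=(.01,.01,.05)):
    mk=cv2.GaussianBlur(mask.astype(np.float32),(0,0),1.5)
    def f(p):
        return ((cv2.GaussianBlur(render(m,boxes,*p,z0).astype(np.float32),(0,0),1.5)-mk)**2)[roi or slice(None)].sum()
    best=None
    S=np.vstack([x0]+[np.array(x0)+np.eye(3)[i]*step[i] for i in range(3)])
    r=minimize(f,x0,method='Nelder-Mead',options=dict(initial_simplex=S,xatol=1e-4,fatol=1e-3))
    r=minimize(f,r.x,method='Nelder-Mead',options=dict(initial_simplex=np.vstack([r.x]+[r.x+np.eye(3)[i]*step[i]*.3 for i in range(3)]),xatol=1e-5,fatol=1e-4))
    return r.x,r.fun,mk.sum()
def orange(im):
    h=cv2.cvtColor(im,cv2.COLOR_RGB2HSV);return (h[...,0]>3)&(h[...,0]<18)&(h[...,1]>150)&(h[...,2]>90)
E
python3 - <<'E'
from h import *
im=cv2.imread('pics/top0.png')[:,:,::-1].copy();m=bot.camera_model('top')
o=orange(im);o[:195]=0;o[240:]=0;o[:,:400]=0;o[:,490:]=0
ys,xs=np.nonzero(o);print(xs.min(),xs.max(),ys.min(),ys.max())
g=ray('top',443.5,218.5,.06);print('comb guess',g)
for a in(0.,.05):print(fit(m,COMB,o,[g[0],g[1],a],.038))
sc=cv2.imread('pics/scene0.png')[:,:,::-1].copy();ms=bot.camera_model('scene')
o=orange(sc);o[310:]=0;o[:250]=0;o[:,:355]=0;o[:,420:]=0
print('scene',o.sum(),fit(ms,COMB,o,[g[0],g[1],0],.038))
# loader
c=im[150:210,225:335]
h=cv2.cvtColor(im,cv2.COLOR_RGB2HSV);w=(h[...,1]<60)&(h[...,2]>190);w[:155]=0;w[200:]=0;w[:,:235]=0;w[:,325:]=0
w=cv2.morphologyEx(w.astype(np.uint8),cv2.MORPH_CLOSE,np.ones((7,7)))
ys,xs=np.nonzero(w);print(xs.min(),xs.max(),ys.min(),ys.max(),w.sum())
for px in [(229,163),(326,158),(327,194),(233,201)]:print(px,ray('top',*px,.01))
cv2.imwrite('pics/ld.png',cv2.resize(im[145:210,220:335,::-1],None,fx=7,fy=7,interpolation=cv2.INTER_CUBIC)[:,:800])
for n,u,v in(('bottle',199,233),('dish',249.5,231)):print(n,ray('top',u,v,.074 if n=='bottle' else .017))
E
```

```text
416 470 211 223
comb guess [ 0.3629746  -0.31162978  0.06      ]
(array([ 0.3667946 , -0.3158818 , -0.11182524]), np.float64(4.19613790512085), np.float32(438.99997))
(array([ 0.36687913, -0.31541661, -0.11225114]), np.float64(4.197107791900635), np.float32(438.99997))
scene 162 (array([ 0.3716492 , -0.31338885, -0.12066659]), np.float64(248.38259887695312), np.float32(162.0))
249 308 165 187 1133
(229, 163) [0.51016362 0.19438647 0.01      ]
(326, 158) [ 0.51913147 -0.04337239  0.01      ]
(327, 194) [ 0.4301468  -0.04434854  0.01      ]
(233, 201) [0.41639438 0.18420761 0.01      ]
bottle [0.33736622 0.24896407 0.074     ]
dish [0.34268599 0.14305138 0.017     ]
```

View pics/ld.png

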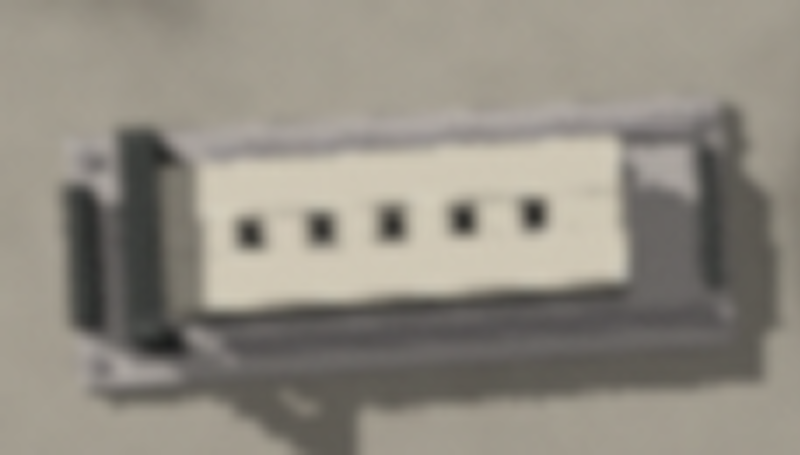

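Top view: the nest shows five slots, with the middle one at about top (276,177). The arch is on the left, at roughly column 240. I start moving towards the comb, via the front.

```bash
python3 -m crank '{"travel":[[3,-3.8,0],[6,-7.6,0],[9,-11.4,0],[12,-15.2,0],[15,-19,0],[18,-22.8,0],[21,-26.6,0],[24,-30.4,0]],"rot":[[0,0,-8],[0,0,-16],[0,0,-24],[0,0,-32],[0,0,-40],[0,0,-48],[0,0,-56],[0,0,-64]]}'
python3 -m crank '{"travel":[[0.7,-4.8,0],[1.2,-9.6,0],[1.6,-14.4,0],[1.6,-19.2,0],[1.2,-24,0],[0.6,-28.8,0],[0,-33.6,0],[-0.6,-38.4,0]],"rot":[[0,0,-2],[0,0,-4],[0,0,-6],[0,0,-8],[0,0,-10],[0,0,-12],[0,0,-14],[0,0,-16.2]]}'
python3 - <<'E'
from h import *
for u,v in((250,234),(321,229),(392,224),(464,219),(535,214)):
    print(ray('top',220+(u+.5)/7-.5,145+(v+.5)/7-.5,.046))
s=bot.observe();print(s['clock'],s['position'],s['tool_rot'],s['qpos'])
E
```

```text
clock: 1.4
position: [0.4147, 0.2947, 0.3042]
tool_rot: [3.141, -0.001, 1.737]
force: [1.1, 0.8, -1.1]
grip_width: 0.0853
clock: 2.2
position: [0.4073, -0.0894, 0.3042]
tool_rot: [3.141, -0.001, 1.459]
force: [1.4, -0.5, -0.4]
grip_width: 0.0852
[0.46625563 0.12504348 0.046     ]
[0.46760942 0.10109912 0.046     ]
[0.46896377 0.07714481 0.046     ]
[0.47031374 0.05284311 0.046     ]
[0.47166921 0.02886878 0.046     ]
2.2 [ 0.407262   -0.08940556  0.30422413] [ 3.14069736e+00 -5.29434500e-04  1.45890806e+00] [-0.39791149  0.21079372  0.55256674  2.13376853 -0.1498101   0.83239678
  0.13397191]
```

```bash
python3 -m crank '{"travel":[[-0.4,-4.8,0],[-1,-9.6,0],[-1.9,-14.4,0],[-3,-19,-1],[-4,-22.6,-3],[-4,-22.6,-5],[-4,-22.6,-5]],"rot":[[0,0,0],[0,0,0],[0,0,0],[0,0,0],[0,0,0],[0,0,0],[0,0,0]]}'
python3 - <<'E'
from h import *
save(bot.grab_frame('wrist'),'w1');m=bot.camera_model('wrist');print(m)
s=bot.observe();print(s['clock'],s['position'],s['tool_rot'])
for d in bot.silhouettes('wrist','comb_grip'):print(d['conf'],d['box'])
import pickle;pickle.dump(m,open('w1.pkl','wb'))
E
```

```text
clock: 2.9
position: [0.3667, -0.3139, 0.2522]
tool_rot: [-3.138, -0.001, 1.458]
force: [0.6, 0.5, 0.3]
grip_width: 0.0854
{'fx': 293.06031343996705, 'fy': 293.06031343996705, 'cx': 318.366875127791, 'cy': 204.1250420436644, 'R': array([[ 0.99389956, -0.11027059, -0.00201694],
       [-0.10371721, -0.9407379 ,  0.32288534],
       [-0.03750217, -0.3207064 , -0.94643594]]), 't': array([-0.39786319, -0.28304695,  0.24492615])}
2.95 [ 0.36740317 -0.31354122  0.25345876] [-3.13974242e+00 -6.94291219e-04  1.45920445e+00]
0.82 [320.7, 190.3, 20.2, 121.6]
0.65 [214.5, 222.1, 75.6, 36.8]
```

View pics/w1.png

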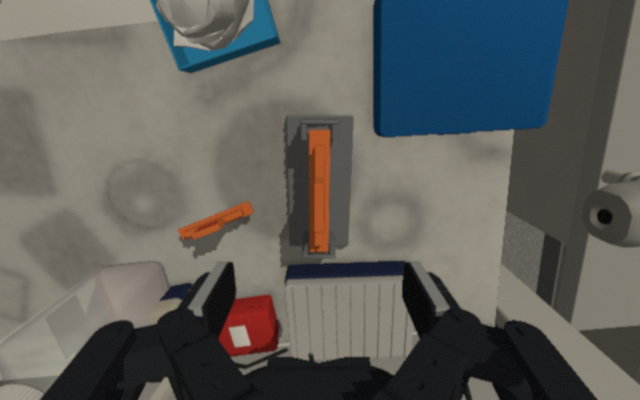

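The wrist picture shows the larger comb on its stand at (320,190), about 122 px long, and the smaller look-alike at (215,222). I refine the fit from this view.

```bash
python3 - <<'E'
from h import *
import pickle
m=pickle.load(open('w1.pkl','rb'))
im=cv2.imread('pics/w1.png')[:,:,::-1].copy()
o=orange(im);o[:,:290]=0;o[:,350:]=0;o[:110]=0;o[270:]=0
for a in (-.112,-.05):
    p=fit(m,COMB,o,[.367,-.3155,a],.038);print(p)
r=render(m,COMB,*p[0],.038)
v=im[100:270,270:370,::-1].copy()
cs,_=cv2.findContours((r[100:270,270:370]>.5).astype(np.uint8),cv2.RETR_EXTERNAL,cv2.CHAIN_APPROX_NONE)
a=cv2.resize(v,None,fx=3.4,fy=3.4);b=a.copy()
for c in cs:cv2.polylines(b,[(c*3.4+1.7).astype(int)],True,(0,255,0),1)
cv2.imwrite('pics/c1.png',np.hstack([a,b]))
E
```

```text
(array([ 0.36588581, -0.31673407, -0.11465854]), np.float64(14.211257934570312), np.float32(2384.0))
(array([ 0.36591743, -0.31676922, -0.11359497]), np.float64(14.18531608581543), np.float32(2384.0))
```

View pics/c1.png

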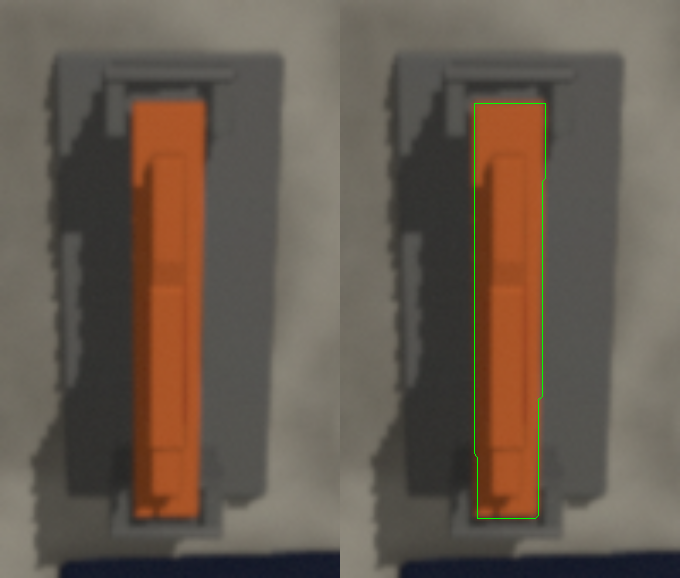

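```bash
python3 -m crank '{"travel":[[-0.2,-0.2,-3],[-0.2,-0.2,-6],[-0.2,-0.2,-9],[-0.2,-0.2,-11],[-0.2,-0.2,-12.5],[-0.2,-0.2,-13],[-0.2,-0.2,-13],[-0.2,-0.2,-13]],"rot":[[0,0,0],[0,0,0],[0,0,0],[0,0,0],[0,0,0],[0,0,0],[0,0,0],[0,0,0]]}' 0.0
python3 - <<'E'
from h import *
save(bot.grab_frame('wrist'),'w2');s=bot.observe();print(s['clock'],s['position'],s['tool_rot'],s['force'],s['grip_width'])
E
```

```text
clock: 3.8
position: [0.3665, -0.3156, 0.125]
tool_rot: [3.14, 0.0, 1.461]
force: [-0.4, 0.3, 0.4]
grip_width: 0.0426
3.85 [ 0.36645496 -0.31572036  0.12496021] [3.14011516e+00 5.93877337e-04 1.46062767e+00] [0.10798736 0.10540597 0.21796072] 0.04289829430705434
```

View pics/w2.png

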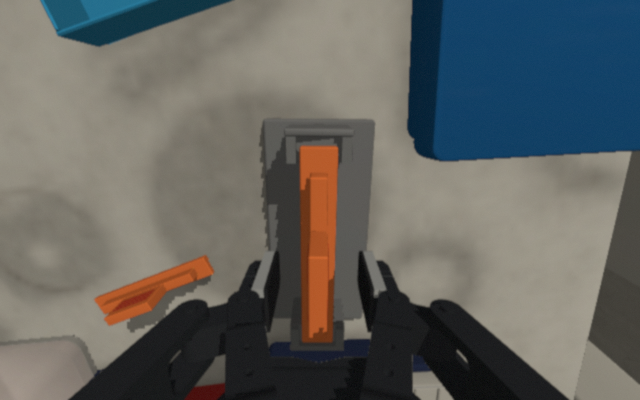

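The comb sits between the fingers, with the fin at about (318,280). I close.

```bash
python3 -m crank '{"travel":[[0,0,0],[0,0,0],[0,0,0],[0,0,0],[0,0,0],[0,0,0],[0,0,0],[0,0,0]],"rot":[[0,0,0],[0,0,0],[0,0,0],[0,0,0],[0,0,0],[0,0,0],[0,0,0],[0,0,0]]}' -1 50
python3 - <<'E'
from h import *
s=bot.observe();print(s['clock'],s['position'],s['tool_rot'],s['force'],s['grip_width'])
E
```

```text
clock: 4.65
position: [0.366, -0.3157, 0.1244]
tool_rot: [3.141, -0.0, 1.46]
force: [-1.2, 2.5, 10.3]
grip_width: 0.0086
4.65 [ 0.36603963 -0.31570217  0.12436396] [ 3.14086832e+00 -8.97818068e-05  1.45968146e+00] [-1.19885895  2.47973937 10.32769806] 0.008562647379233016
```

```bash
python3 -m crank '{"travel":[[0,0,0.5],[0,0,1.5],[0,0,3],[0,0,5],[0,0,8],[0,0,10],[0,0,10],[0,0,10]],"rot":[[0,0,0],[0,0,0],[0,0,0],[0,0,0],[0,0,0],[0,0,0],[0,0,0],[0,0,0]]}'
python3 - <<'E'
from h import *
s=bot.observe();print(s['clock'],s['position'],s['tool_rot'],s['force'],s['moment'],s['grip_width'])
m=bot.camera_model('wrist');im=bot.grab_frame('wrist');save(im,'w3')
import pickle;pickle.dump((m,s),open('w3.pkl','wb'))
E
```

```text
clock: 5.45
position: [0.366, -0.3155, 0.2244]
tool_rot: [3.141, 0.0, 1.46]
force: [0.1, 0.1, -0.5]
grip_width: 0.0082
5.45 [ 0.36597244 -0.31552035  0.22440407] [3.14058427e+00 1.55187788e-04 1.46034572e+00] [ 0.11310964  0.1191525  -0.48773711] [ 0.02359322  0.03884549 -0.0311428 ] 0.008170083732979842
```

View pics/w3.png

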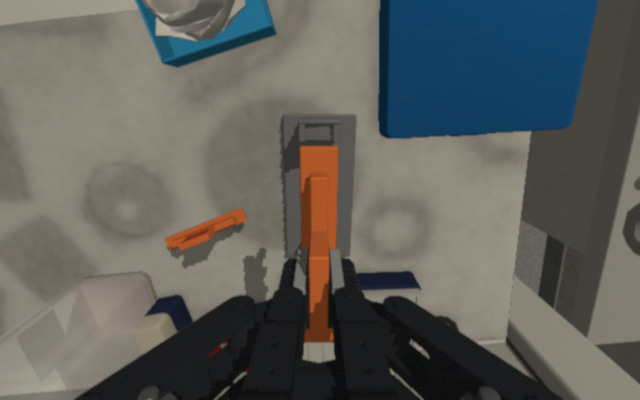

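Held: the opening is 8 mm and the reading matches the comb's weight of about 0.5 N. I move to a viewpoint short of the nest.

```bash
python3 -m crank '{"travel":[[1.5,3.5,1],[3,7,2],[4.5,11,3],[6,15,4],[8,19,5],[10,23,5],[10.4,24.5,5],[10.4,24.5,5]],"rot":[[0,0,1],[0,0,2.5],[0,0,4],[0,0,6],[0,0,8],[0,0,9.6],[0,0,9.6],[0,0,9.6]]}'
python3 -m crank '{"travel":[[0,0,0],[0,0,0]],"rot":[[0,0,0],[0,0,0]]}'
python3 - <<'E'
from h import *
s=bot.observe();print(s['clock'],s['position'],s['tool_rot'],s['force'],s['moment'],s['grip_width'])
m=bot.camera_model('wrist');im=bot.grab_frame('wrist');save(im,'w4')
import pickle;pickle.dump((m,s),open('w4.pkl','wb'))
E
```

```text
clock: 6.3
position: [0.4702, -0.0683, 0.2731]
tool_rot: [-3.14, -0.0, 1.631]
force: [-0.8, -0.5, -1.1]
grip_width: 0.0084
clock: 6.5
position: [0.4693, -0.0718, 0.2736]
tool_rot: [-3.141, 0.0, 1.626]
force: [0.2, -0.8, -1.4]
grip_width: 0.0085
6.5 [ 0.46930743 -0.0718266   0.27362121] [-3.14080971e+00  3.24261267e-04  1.62576267e+00] [ 0.23409473 -0.83627091 -1.37389566] [-0.04585924 -0.0057076   0.01441655] 0.008469064476191196
```

View pics/w4.png

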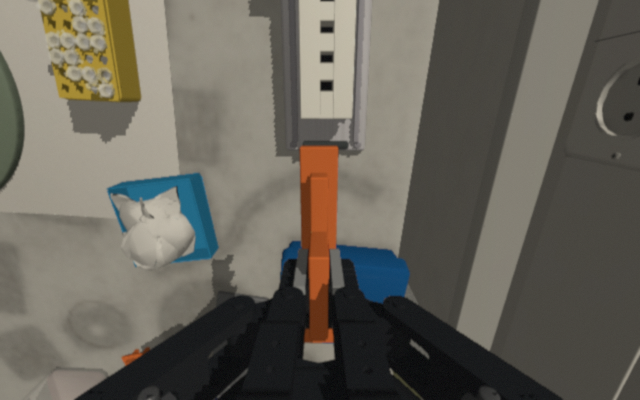

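```bash
python3 -m crank '{"travel":[[0,1.5,2],[0,3,4],[0,4,6],[0,4.5,7],[0,4.5,7],[0,4.5,7],[0,4.5,7]],"rot":[[0,0,0],[0,0,0],[0,0,0],[0,0,0],[0,0,0],[0,0,0],[0,0,0]]}'
python3 - <<'E'
from h import *
s=bot.observe();print(s['clock'],s['position'],s['tool_rot'],s['force'],s['moment'],s['grip_width'])
m=bot.camera_model('wrist');im=bot.grab_frame('wrist');save(im,'w5')
im2=bot.grab_frame('top');save(im2,'t5')
import pickle;pickle.dump((m,s),open('w5.pkl','wb'))
cv2.imwrite('pics/w5c.png',cv2.resize(im[0:180,240:420,::-1],None,fx=3.3,fy=3.3,interpolation=cv2.INTER_CUBIC))
E
```

```text
clock: 7.25
position: [0.4695, -0.0263, 0.3431]
tool_rot: [-3.14, 0.0, 1.627]
force: [-0.6, 0.1, -0.9]
grip_width: 0.0081
7.25 [ 0.46947414 -0.02630966  0.34306447] [-3.14032490e+00  3.43834773e-04  1.62664898e+00] [-0.56933781  0.09857135 -0.91842295] [-0.03855495  0.01267003  0.02405318] 0.008128900013113205
```

View pics/w5c.png

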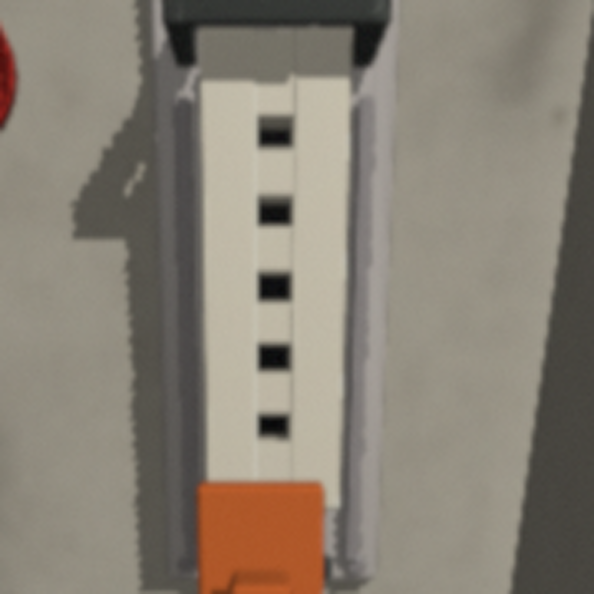

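```bash
cat > meas.py <<'E'
from h import *
import pickle,sys
def slots(im,m,c0,c1,r0,r1,z=.048):
    S=8
    g=cv2.cvtColor(im,cv2.COLOR_RGB2GRAY)[r0:r1,c0:c1]
    G=cv2.resize(g,None,fx=S,fy=S,interpolation=cv2.INTER_CUBIC)
    th=(np.percentile(g,60)+60)/2
    b=(G<th).astype(np.uint8)
    n,l,st,ce=cv2.connectedComponentsWithStats(b)
    out=[]
    for i in range(1,n):
        x,y,w,h,a=st[i]
        if a<S*S*15 or x==0 or y==0 or x+w==G.shape[1] or y+h==G.shape[0]:continue
        ys,xs=np.nonzero(l==i)
        lo=np.percentile(ys,1);hi=np.percentile(ys,99);le=np.percentile(xs,1);ri=np.percentile(xs,99)
        f=lambda u,v:ray('',c0+(u+.5)/S-.5,r0+(v+.5)/S-.5,z,m)
        A=f((le+ri)/2,lo);B=f((le+ri)/2,hi);L=f(le,(lo+hi)/2);R=f(ri,(lo+hi)/2)
        out.append(((A+B)/2*[0,1,0]+(L+R)/2*[1,0,1]).tolist()+[np.linalg.norm(A-B),np.linalg.norm(L-R)])
    return np.array(out)
E
python3 - <<'E'
from meas import *
m,s=pickle.load(open('w5.pkl','rb'))
im=cv2.imread('pics/w5.png')[:,:,::-1].copy()
o=slots(im,m,307,340,28,138);print(np.round(o,4))
P=o[:,:2]
i=np.argsort(P[:,1]);P=P[i];k=(np.arange(len(P))-2)*.024
print('yaw',np.arctan2(-(np.polyfit(k,P[:,0],1)[0]),np.polyfit(k,P[:,1],1)[0]),'mid',P.mean(0),np.polyfit(k,P[:,1],1)[0])
g=orange(im);g[:130]=0;g[250:]=0;g[:,:280]=0;g[:,360:]=0
z0=s['position'][2]-.0864
for x0 in([.469,-.026,.056],[.469,-.024,.05]):
    p=fit(m,COMB,g,x0,z0,roi=slice(0,250));print('comb',p, 'tool',s['position'],s['tool_rot'][2]-np.pi/2)
m3,s3=pickle.load(open('w3.pkl','rb'));im3=cv2.imread('pics/w3.png')[:,:,::-1].copy()
g=orange(im3);g[:130]=0;g[250:]=0;g[:,:280]=0;g[:,360:]=0
p=fit(m3,COMB,g,[.366,-.316,-.11],s3['position'][2]-.0864,roi=slice(0,250));print('comb3',p,s3['position'],s3['tool_rot'][2]-np.pi/2)
im=cv2.imread('pics/t5.png')[:,:,::-1].copy();mt=bot.camera_model('top')
o=slots(im,mt,252,302,166,190);print(np.round(o,4))
E
```

```text
[[0.4643 0.1232 0.048  0.0089 0.0114]
 [0.4656 0.0993 0.048  0.009  0.0113]
 [0.4669 0.0753 0.048  0.0094 0.0115]
 [0.4683 0.0519 0.048  0.0092 0.0117]
 [0.4695 0.0279 0.048  0.0086 0.0115]]
yaw 0.05547116933759026 mid [0.46690916 0.07550837] 0.9918421431946832
comb (array([ 0.46818005, -0.02803921,  0.06107616]), np.float64(55.67322540283203), np.float32(3657.0)) tool [ 0.46947414 -0.02630966  0.34306447] 0.055852648666657956
comb (array([ 0.46819835, -0.02806703,  0.06158206]), np.float64(55.66608428955078), np.float32(3657.0)) tool [ 0.46947414 -0.02630966  0.34306447] 0.055852648666657956
comb3 (array([ 0.36472446, -0.31679171, -0.10693857]), np.float64(41.38628387451172), np.float32(3737.0)) [ 0.36597244 -0.31552035  0.22440407] -0.11045060770525517
[]
```

```bash
python3 - <<'E'
import cv2
im=cv2.imread('pics/t5.png')
cv2.imwrite('pics/t5c.png',cv2.resize(im[130:290,200:460],None,fx=3,fy=3,interpolation=cv2.INTER_CUBIC))
E
```

```text
(no output)
```

View pics/t5c.png

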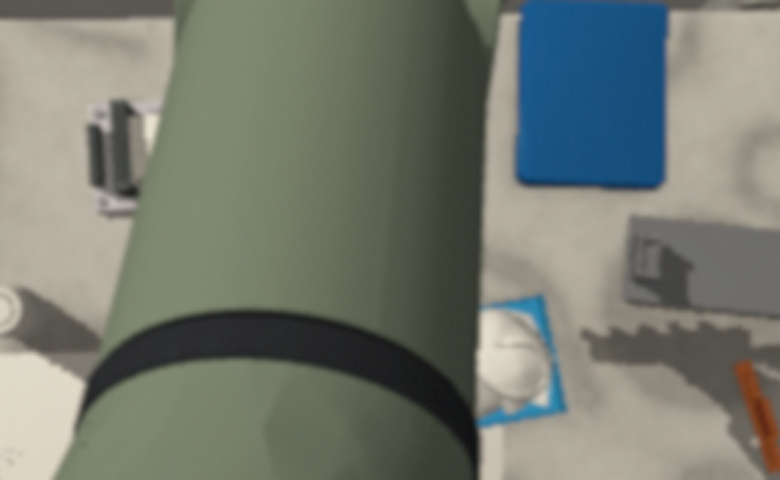

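Both cameras agree: with the comb offset removed, the TCP should stand at about (0.4682, 0.0770) with yaw 1.626. The slots measure about 24 mm apart, 9 mm by 11.5 mm, as expected. I go above the nest.

```bash
python3 -m crank '{"travel":[[0,3,-2],[0,6,-4],[0,8.5,-6],[-0.1,10.3,-9],[-0.1,10.3,-12],[-0.1,10.3,-15],[-0.1,10.3,-17],[-0.1,10.3,-17]],"rot":[[0,0,0],[0,0,0],[0,0,0],[0,0,0],[0,0,0],[0,0,0],[0,0,0],[0,0,0]]}'
python3 -m crank '{"travel":[[0,0,0],[0,0,0],[0,0,0],[0,0,0]],"rot":[[0,0,0],[0,0,0],[0,0,0],[0,0,0]]}'
python3 - <<'E'
from h import *
s=bot.observe();print(s['clock'],s['position'],s['tool_rot'],s['force'],s['moment'],s['grip_width'])
m=bot.camera_model('wrist');im=bot.grab_frame('wrist');save(im,'w6')
import pickle;pickle.dump((m,s),open('w6.pkl','wb'))
E
```

```text
clock: 8.15
position: [0.4677, 0.0766, 0.1716]
tool_rot: [-3.137, 0.002, 1.627]
force: [-0.4, -0.0, 0.8]
grip_width: 0.0081
clock: 8.55
position: [0.4691, 0.0775, 0.1746]
tool_rot: [3.14, -0.0, 1.628]
force: [-0.2, -0.0, -1.1]
grip_width: 0.0083
8.55 [0.46909835 0.07748449 0.17461018] [ 3.14038123e+00 -4.86993857e-04  1.62763881e+00] [-0.16397593 -0.04234391 -1.1269226 ] [-0.04040379  0.02983692  0.02277217] 0.00828525623846091
```

View pics/w6.png

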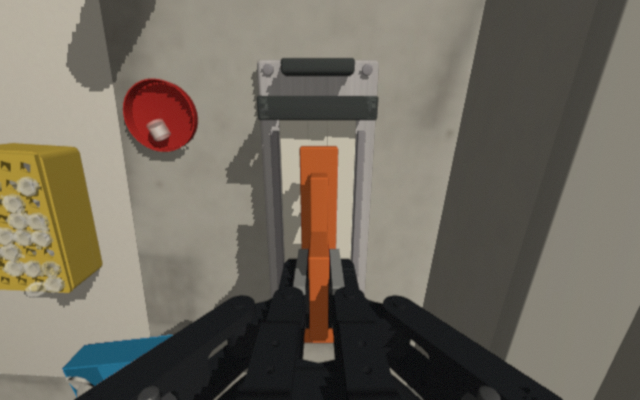

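```bash
python3 -m crank '{"travel":[[-0.1,-0.05,-0.4],[-0.1,-0.05,-0.8],[-0.1,-0.05,-1.2],[-0.1,-0.05,-1.6],[-0.1,-0.05,-1.6],[-0.1,-0.05,-1.6]],"rot":[[0,0,0],[0,0,0],[0,0,0],[0,0,0],[0,0,0],[0,0,0]]}'
python3 -m crank '{"travel":[[0,0,-0.1],[0,0,-0.2],[0,0,-0.3],[0,0,-0.4],[0,0,-0.5],[0,0,-0.5],[0,0,-0.5]],"rot":[[0,0,0],[0,0,0],[0,0,0],[0,0,0],[0,0,0],[0,0,0],[0,0,0]]}'
python3 - <<'E'
from h import *
s=bot.observe();print(s['clock'],s['position'],s['tool_rot'],s['force'],s['moment'],s['grip_width'])
E
```

```text
clock: 9.2
position: [0.4678, 0.0768, 0.1578]
tool_rot: [-3.141, 0.0, 1.627]
force: [0.3, -0.2, -0.9]
grip_width: 0.0082
clock: 9.9
position: [0.4678, 0.0768, 0.1529]
tool_rot: [-3.142, 0.0, 1.628]
force: [0.2, 1.1, -0.8]
grip_width: 0.0081
9.9 [0.46784097 0.07683348 0.15289029] [-3.14156954e+00  1.21698701e-05  1.62756912e+00] [ 0.21525661  1.08689348 -0.82432164] [-0.04998088 -0.00812966 -0.03340435] 0.008139399503138061
```

```bash
python3 -m crank '{"travel":[[0,0.03,-0.1],[0,0.03,-0.2],[0,0.03,-0.3],[0,0.03,-0.4],[0,0.03,-0.4],[0,0.03,-0.4]],"rot":[[0,0,0],[0,0,0],[0,0,0],[0,0,0],[0,0,0],[0,0,0]]}'
python3 - <<'E'
from h import *
s=bot.observe();print(s['clock'],s['position'],s['tool_rot'],s['force'],s['moment'],s['grip_width'])
E
```

```text
clock: 10.5
position: [0.4678, 0.0771, 0.1489]
tool_rot: [-3.142, 0.0, 1.627]
force: [0.3, -0.5, 0.0]
grip_width: 0.0083
10.5 [0.46782589 0.07707528 0.14886926] [-3.14152123e+00  6.37714378e-05  1.62745137e+00] [ 0.25955698 -0.47432619  0.00447099] [ 0.04257054  0.01226548 -0.00672503] 0.008285287575509899
```

The teeth are about 5.5 mm in with no upward force, so they are in the slots. I continue down.

```bash
python3 -m crank '{"travel":[[0,0,-0.2],[0,0,-0.4],[0,0,-0.6],[0,0,-0.8],[0,0,-1.0],[0,0,-1.2],[0,0,-1.2],[0,0,-1.2]],"rot":[[0,0,0],[0,0,0],[0,0,0],[0,0,0],[0,0,0],[0,0,0],[0,0,0],[0,0,0]]}'
python3 -m crank '{"travel":[[0,0,-0.1],[0,0,-0.2],[0,0,-0.25],[0,0,-0.25],[0,0,-0.25]],"rot":[[0,0,0],[0,0,0],[0,0,0],[0,0,0],[0,0,0]]}'
python3 - <<'E'
from h import *
s=bot.observe();print(s['clock'],s['position'],s['tool_rot'],s['force'],s['moment'],s['grip_width'])
E
```

```text
clock: 11.3
position: [0.4678, 0.0771, 0.1369]
tool_rot: [-3.142, 0.0, 1.627]
force: [0.6, -0.3, -0.3]
grip_width: 0.0084
clock: 11.8
position: [0.4678, 0.0771, 0.1344]
tool_rot: [-3.142, -0.0, 1.628]
force: [0.8, 0.9, 0.1]
grip_width: 0.0084
11.8 [0.46780466 0.07712107 0.13440332] [-3.14153482e+00 -9.17339918e-06  1.62752437e+00] [0.76177833 0.91436552 0.13820354] [-0.00920597  0.0309273  -0.02124749] 0.008417184650501518
```

```bash
python3 -m crank '{"travel":[[0,0,-0.05],[0,0,-0.05],[0,0,-0.05],[0,0,-0.05]],"rot":[[0,0,0],[0,0,0],[0,0,0],[0,0,0]]}'
python3 -m crank '{"travel":[[0,0,-0.05],[0,0,-0.05],[0,0,-0.05],[0,0,-0.05]],"rot":[[0,0,0],[0,0,0],[0,0,0],[0,0,0]]}'
python3 - <<'E'
from h import *
s=bot.observe();print(s['clock'],s['position'],s['tool_rot'],s['force'],s['moment'],s['grip_width'])
m=bot.camera_model('wrist');im=bot.grab_frame('wrist');save(im,'w7');save(bot.grab_frame('scene'),'s7')
import pickle;pickle.dump((m,s),open('w7.pkl','wb'))
E
```

```text
clock: 12.2
position: [0.4678, 0.0772, 0.1339]
tool_rot: [-3.142, -0.0, 1.628]
force: [0.1, 0.7, 1.2]
grip_width: 0.0084
clock: 12.6
position: [0.4678, 0.0771, 0.1334]
tool_rot: [3.142, -0.0, 1.627]
force: [-0.6, 1.0, 1.8]
grip_width: 0.0087
12.6 [0.4678449  0.07712764 0.1334182 ] [ 3.14154741e+00 -2.90846555e-05  1.62746339e+00] [-0.55599696  1.04452097  1.83496476] [0.06060739 0.12725567 0.00366126] 0.008746900311896413
```

View pics/w7.png

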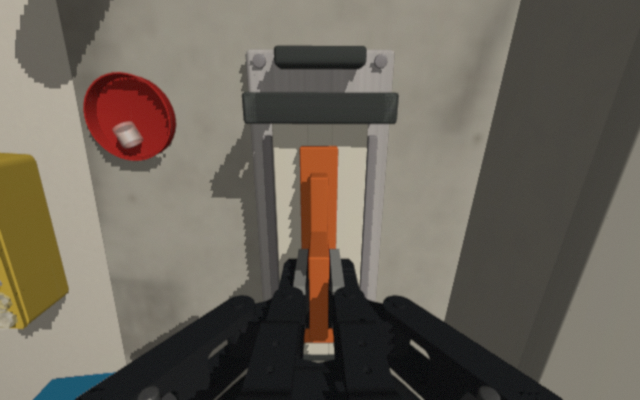

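The flange is down: the reaction began at TCP z 0.134 and rose to about 2.5 N, so it is on the springs. In the picture the comb end (319,147) lies short of the arch edge (row 123). I estimate how far it has to slide.

```bash
python3 - <<'E'
from h import *
import pickle
m,s=pickle.load(open('w7.pkl','rb'))
e=ray('',319,147,.053,m)
for v,z,n in((123,.057,75),(122,.0575,75)):
    a=ray('',320,v,z,m);d=np.linalg.norm((a-e)[:2]);print(d, 'comb y station',(n/1000-d-.063))
cy=[round(x,4) for x in (-np.sin(.0555),np.cos(.0555))];print(cy)
E
python3 - <<'E'
import cv2
im=cv2.imread('pics/w7.png')
cv2.imwrite('pics/w7c.png',cv2.resize(im[40:180,230:410],None,fx=4,fy=4,interpolation=cv2.INTER_CUBIC))
E
```

```text
0.011941959577185277 comb y station 5.804042281472299e-05
0.012431246956732754 comb y station -0.0004312469567327587
[np.float64(-0.0555), np.float64(0.9985)]
```

View pics/w7c.png

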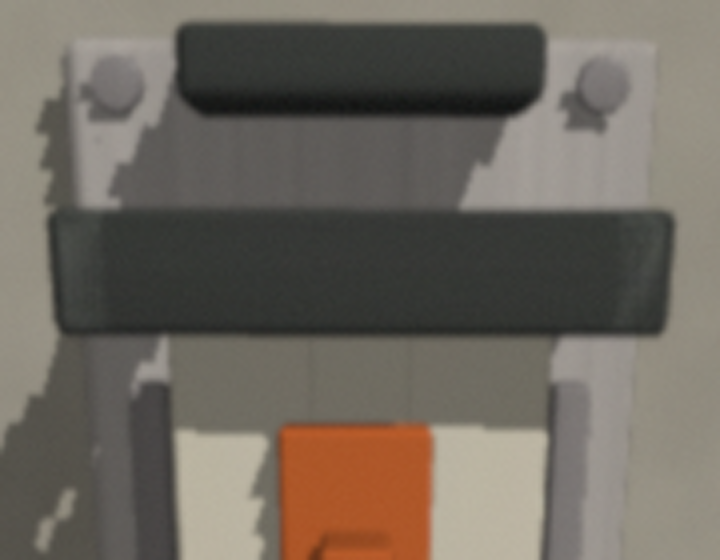

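Comb at station y ≈ 0 mm, so about 25 mm to slide. I slide most of it, then feel for the stop.

```bash
python3 -m crank '{"travel":[[-0.01,0.1,0.05],[-0.02,0.3,0.05],[-0.03,0.5,0.05],[-0.04,0.7,0.05],[-0.05,0.9,0.05],[-0.06,1.0,0.05],[-0.06,1.0,0.05]],"rot":[[0,0,0],[0,0,0],[0,0,0],[0,0,0],[0,0,0],[0,0,0],[0,0,0]]}'
python3 - <<'E'
from h import *
s=bot.observe();print(s['clock'],s['position'],s['tool_rot'],s['force'],s['moment'],s['grip_width'])
E
```

```text
clock: 13.4
position: [0.4673, 0.087, 0.1339]
tool_rot: [3.141, 0.0, 1.627]
force: [1.1, -4.0, 1.2]
grip_width: 0.008
13.4 [0.46725758 0.08695269 0.13389382] [3.14147911e+00 3.57994130e-04 1.62735106e+00] [ 1.07756436 -4.02044694  1.21074029] [-0.84004128 -0.06621782 -0.05170601] 0.008014750872052959
```

```bash
python3 -m crank '{"travel":[[-0.01,0.15,0],[-0.02,0.3,0],[-0.03,0.5,0],[-0.04,0.7,0],[-0.05,0.9,0],[-0.06,1.1,0],[-0.07,1.2,0],[-0.07,1.2,0]],"rot":[[0,0,0],[0,0,0],[0,0,0],[0,0,0],[0,0,0],[0,0,0],[0,0,0],[0,0,0]]}'
python3 -m crank '{"travel":[[-0.01,0.1,0],[-0.01,0.1,0]],"rot":[[0,0,0],[0,0,0]]}'
python3 - <<'E'
from h import *
s=bot.observe();print(s['clock'],s['position'],s['tool_rot'],s['force'],s['moment'],s['grip_width'])
m=bot.camera_model('wrist');im=bot.grab_frame('wrist');save(im,'w8')
cv2.imwrite('pics/w8c.png',cv2.resize(im[40:180,230:410,::-1],None,fx=4,fy=4,interpolation=cv2.INTER_CUBIC))
E
```

```text
clock: 14.2
position: [0.4666, 0.0991, 0.1339]
tool_rot: [3.141, 0.0, 1.628]
force: [-0.0, -3.5, 1.5]
grip_width: 0.0084
clock: 14.4
position: [0.4665, 0.1001, 0.1339]
tool_rot: [3.141, 0.0, 1.627]
force: [1.8, -5.3, 1.0]
grip_width: 0.0081
14.4 [0.46651707 0.1000926  0.13392331] [3.14137449e+00 3.78443870e-05 1.62745527e+00] [ 1.77126703 -5.34859334  1.0455932 ] [-0.84976996 -0.23335895 -0.00473937] 0.00812388298629594
```

View pics/w8c.png

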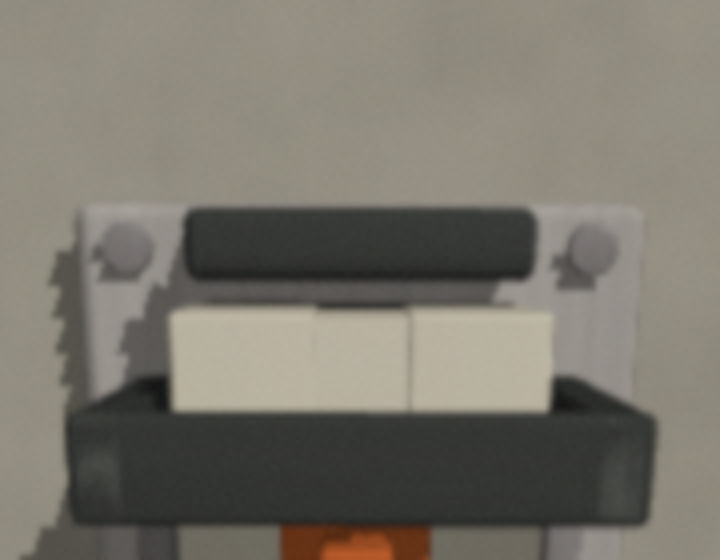

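The comb end is now under the arch, and a small gap remains between the nest and the stop (crop rows 278–305). I feel on in small steps.

```bash
for i in 1; do python3 -m crank '{"travel":[[-0.005,0.05,0],[-0.01,0.1,0],[-0.01,0.1,0]],"rot":[[0,0,0],[0,0,0],[0,0,0]]}'; done
python3 -m crank '{"travel":[[0,0.05,0],[0,0.05,0],[0,0.05,0]],"rot":[[0,0,0],[0,0,0],[0,0,0]]}'
```

```text
clock: 14.75
position: [0.4665, 0.1011, 0.1339]
tool_rot: [3.141, 0.0, 1.627]
force: [1.5, -3.6, 1.3]
grip_width: 0.0082
clock: 15.05
position: [0.4664, 0.1016, 0.1339]
tool_rot: [3.141, 0.0, 1.627]
force: [2.7, -5.2, 3.0]
grip_width: 0.0086
```

```bash
python3 -m crank '{"travel":[[-0.005,0.05,0],[-0.005,0.05,0],[-0.005,0.05,0]],"rot":[[0,0,0],[0,0,0],[0,0,0]]}'
python3 -m crank '{"travel":[[0,0.05,0],[0,0.05,0],[0,0.05,0]],"rot":[[0,0,0],[0,0,0],[0,0,0]]}'
```

```text
clock: 15.35
position: [0.4664, 0.102, 0.1339]
tool_rot: [3.141, 0.0, 1.627]
force: [2.1, -4.8, 1.5]
grip_width: 0.0082
clock: 15.65
position: [0.4664, 0.1021, 0.1339]
tool_rot: [3.141, 0.001, 1.627]
force: [1.9, -7.4, 2.5]
grip_width: 0.0084
```

```bash
python3 -m crank '{"travel":[[0,0.03,0],[0,0.03,0],[0,0.03,0]],"rot":[[0,0,0],[0,0,0],[0,0,0]]}'
python3 - <<'E'
from h import *
s=bot.observe();print(s['clock'],s['position'],s['tool_rot'],s['force'],s['moment'],s['grip_width'])
im=bot.grab_frame('wrist');save(im,'w9')
cv2.imwrite('pics/w9c.png',cv2.resize(im[40:180,230:410,::-1],None,fx=4,fy=4,interpolation=cv2.INTER_CUBIC))
E
```

```text
clock: 15.95
position: [0.4664, 0.1022, 0.1339]
tool_rot: [3.141, 0.001, 1.627]
force: [2.6, -9.7, 3.2]
grip_width: 0.0084
15.95 [0.46636271 0.10215901 0.13393316] [3.14142175e+00 7.77933446e-04 1.62670744e+00] [ 2.59407775 -9.72182315  3.22154717] [-2.07524852 -0.49472855 -0.00811336] 0.008357487057121643
```

View pics/w9c.png

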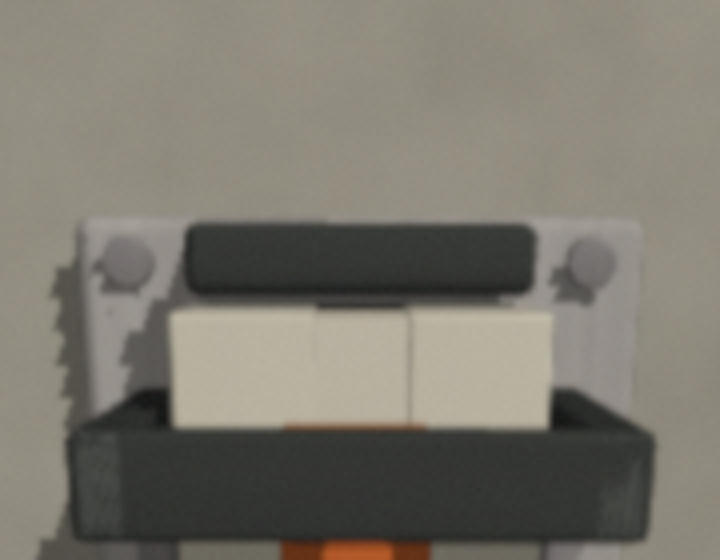

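The motion stopped at 25.0 mm of travel while the force rose to about 10 N, so the nest is at the end stop. I ease off and release.

```bash
python3 -m crank '{"travel":[[0,-0.05,0],[0,-0.08,0],[0,-0.08,0]],"rot":[[0,0,0],[0,0,0],[0,0,0]]}'
python3 -m crank '{"travel":[[0,0,0],[0,0,0],[0,0,0],[0,0,0],[0,0,0],[0,0,0]],"rot":[[0,0,0],[0,0,0],[0,0,0],[0,0,0],[0,0,0],[0,0,0]]}' -0.1 20
python3 -m crank '{"travel":[[0,0,0.5],[0,0,1.5],[0,0,3],[0,0,5],[0,0,8],[0,0,12],[0,0,14],[0,0,14]],"rot":[[0,0,0],[0,0,0],[0,0,0],[0,0,0],[0,0,0],[0,0,0],[0,0,0],[0,0,0]]}'
python3 - <<'E'
from h import *
m=bot.camera_model('wrist');s=bot.observe()
im=bot.grab_frame('wrist');save(im,'w10');save(bot.grab_frame('scene'),'s10')
import pickle;pickle.dump((m,s),open('w10.pkl','wb'))
E
```

```text
clock: 16.3
position: [0.4663, 0.1021, 0.1339]
tool_rot: [3.141, 0.0, 1.627]
force: [1.4, -5.0, 0.8]
grip_width: 0.0082
clock: 16.9
position: [0.4662, 0.1022, 0.1339]
tool_rot: [-3.141, -0.0, 1.628]
force: [-0.5, 0.0, 0.9]
grip_width: 0.0384
clock: 17.7
position: [0.4671, 0.1023, 0.277]
tool_rot: [3.137, -0.002, 1.627]
force: [0.3, -0.1, -0.5]
grip_width: 0.0385
```

View pics/w10.png

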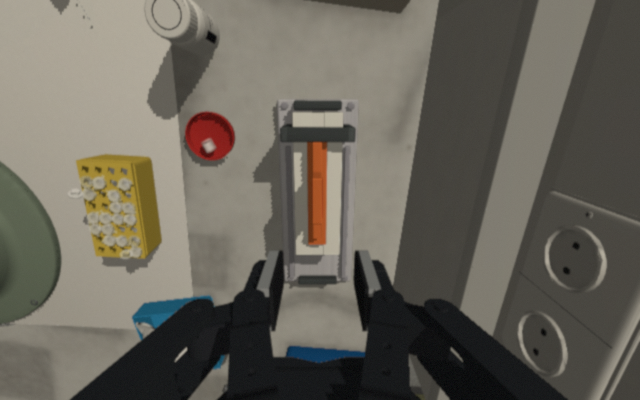

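Released: the comb (318,190) lies in the nest with its end under the arch at (318,133). The bottle and the dish are undisturbed. One numeric check.

```bash
python3 - <<'E'
from h import *
import pickle
m=bot.camera_model('wrist');s=bot.observe();im=bot.grab_frame('wrist');save(im,'w11')
o=orange(im);o[:,:295]=0;o[:,345:]=0;o[:90]=0;o[255:]=0
ys,xs=np.nonzero(o);r0=ys.min()+4;print(ys.min(),ys.max(),s['position'])
M=o.astype(float)
mk=cv2.GaussianBlur(M.astype(np.float32),(0,0),1.5)
for z0 in(.044,.048,.052):
    def f(p):return ((cv2.GaussianBlur(render(m,COMB,*p,z0).astype(np.float32),(0,0),1.5)-mk)[r0:260]**2).sum()
    r=minimize(f,[.465,.101,.055],method='Nelder-Mead',options=dict(initial_simplex=[[.465,.101,.055],[.469,.101,.055],[.465,.105,.055],[.465,.101,.09]],xatol=1e-5,fatol=1e-4));print(z0,r.x,r.fun)
b=bot.grab_frame('top')
for c in('wrist','top'):
  for n,z in(('bottle_small',.074),('dish',.017)):
    for d in bot.silhouettes(c,n)[:2]:print(c,n,round(d['conf'],2),np.round(d['box'],1))
save(b,'t11')
E
python3 -c "
import cv2
im=cv2.imread('pics/w11.png');a=cv2.resize(im[90:290,250:390],None,fx=3,fy=3)
b=cv2.imread('pics/s10.png')[140:240,230:380];b=cv2.resize(b,None,fx=2.5,fy=2.5,interpolation=cv2.INTER_CUBIC)
import numpy as np
o=np.zeros((600,800,3),np.uint8);o[:600,:420]=a;o[:250,420:795]=b;cv2.imwrite('pics/f.png',o)"
```

```text
142 244 [0.4661575  0.10228639 0.27441003]
0.044 [0.46470639 0.10050521 0.04878278] 27.646541595458984
0.048 [0.46467652 0.10313645 0.04796644] 34.290164947509766
0.052 [0.46457555 0.10484704 0.05065081] 45.581626892089844
wrist bottle_small 0.92 [182.5  26.6  69.2  53.2]
wrist bottle_small 0.19 [320.9 194.5  17.6 103.6]
wrist dish 0.62 [210.8 135.2  52.7  46.4]
wrist dish 0.24 [320.9 191.6  87.7 189.5]
```

View pics/f.png

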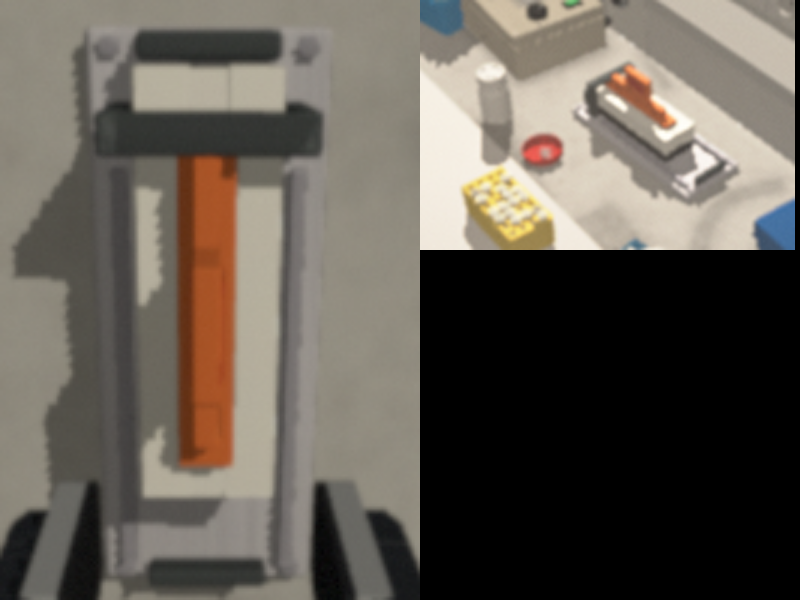

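```bash
python3 -c "
from workcell import bot
print(bot.job_done());print(bot.observe()['clock'])"
```

```text
the job is handed in; nothing more can be done
None
the job is handed in; nothing more can be done
```

I lifted the larger orange comb off its stand and seated it in the nest. I then slid comb and nest to the end stop, let go, withdrew 14 cm upwards and handed the job in after about 18 s on the clock. It gave no verdict.

**Seating:** all teeth went in with about 1 N or less at the wrist. The flange met the nest at TCP height 0.134 m, as expected, and I pressed it with about 2.5 N.

**Slide:** the nest stopped after 25.0 mm, which matches the 25 mm I had estimated from the arch. Sideways force peaked at about 10 N at the stop, and I eased off before opening the fingers.

**Last pictures:** the comb lies in the nest with its end under the arch. The bottle stands upright, and neither it nor the dish looks moved.

**Checks that failed or disagreed:**
- The final wrist-camera fit agrees with the end pose to within about 3 mm, allowing for the 1–2 mm the wrist camera reads off. It could not settle the height, and the lowest height I tried fitted slightly best, so flange-down rests on the force readings.
- The networks found neither bottle nor dish in the last top picture, so "not moved" rests on the wrist and scene pictures.

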